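Read the tall bottle's barcode with the cordless reader

ROBOT

A 6-joint arm with a two-finger parallel gripper is mounted at the origin on a cart in front of the work surface, level with it; the furniture and walls round the work are solid. World frame = base frame: x ahead of the robot, y to its left, z up, the work surface at z = 0. Lengths are in mm, angles in degrees, forces in N, time in s.
With the tool pointing down it reaches from about 300 to 850 mm from the base axis. Payload 4.2 kg.
Tool frame: the origin (TCP) lies on the centre line of the jaws, within the pads' length; the fingertips stand 14 mm ahead of it and the grasp point (between the pads) lies 5 mm behind it; z points along the fingers, y is the line along which they close (so a half turn about z gives the same grasp; the last joint's range is limited). The gripper opens to 91 mm and grips with 3 to 60 N. Pads are 32 mm wide; open, the fingers measure 118 mm over their backs; the gripper's body (76 mm by 178 mm) begins 60 mm behind the grasp point.
Start: joints at [-64.458, 18.312, 89.639, -0, 72.044, -1.146], TCP at [258.259, -513.755, 227.976] pointing down, gripper open.
Joint ranges: [-177.97, 177.97], [-48.28, 115.42], [12.27, 149.76], [-77.06, 257.06], [2.81, 150.46], [-146.56, 146.56]. Speed limits (degrees/s): [147.25, 147.25, 180, 180, 180, 180].

INTERFACE

Orientations are given as [roll, pitch, yaw] about the fixed x, y, z axes, in that order (R = Rz(yaw) Ry(pitch) Rx(roll)).
In Python, from workcell import env gives the robot as it stands.
- The arm moves only by the tool arm_command, never from a script. Its argument "motion" is a list of rows, each an object with "offset": the shift along the tool's x, y, z in m, a list of three; "spin": the turn about the tool's z in rad. In form: [{"offset": [tx, ty, tz], "spin": spin}, ...]. A call has 1 to 5 rows; each row shifts and turns the commanded pose from where the row before left it, along the tool's axes as they then stand; what a row does not reach is not made up. A row lasts 1/8 s, in which the tool goes at most 62.5 mm and 10.7 degrees, less where a joint would pass 70% of its speed; a pose out of reach is approached as far as the arm can. A call with a gripper value outside its range is refused whole. "jaw" is the finger opening in m, from 0 to 0.0912, set as the call begins (left out, the last holds). The fingers move at their own pace and stop on an object; "newtons" is the grip in N (left out, the last holds). Time passes only in rows, so rows that do not move let the fingers close. It gives the time, the measured TCP pose, the force, the opening and the grip force at its end, in the units of the state.
- env.state(): the state, without advancing time (a new reading comes with each control period).
- env.grab_frame(name): name is "side" or "top" or "wrist"; returns (picture, depth): 400x640x3 uint8, blue, green, red; 400x640 float32, mm along the optical axis (not along the pixel's ray), 0 where there is no reading.
- env.camera_model(name): a dict with "fx", "fy", "cx", "cy" (pixels), "eye" and "rotation" of the camera in the world; the wrist camera has in their place "hand_eye" (4x4, takes a point from camera to tool coordinates, whose origin is the TCP and whose axes are the flange's). Camera axes: x right, y down, z forward; pixel columns grow to the right and rows downward; lengths in mm; the calibration is good to about 2 mm. A picture is of the moment at which its call begins: read the wrist's pose just before it. camera_model takes no time and is no camera call.
- env.job_done(): hands the job in; it is judged then, once.
Trained networks look in the newest picture that a camera, given by its name, has taken for a name from the list of things; names that differ only in an ending like _2 or _b are one class to them, and where a whole thing is asked for, a point or a joint stands for the part that bears it (a point fixed in the world has none). Each returns a list of dicts, best first, with "score" (0 to 1); they miss things now and then, are a little off and sometimes report something else, mostly with a low value. They report only what shows in the picture. A call takes as long as a camera call. They do not tell look-alikes from the thing itself.
- env.boxes_of(camera, target): "bbox" ([left, top, right, bottom] in pixels, round what is visible of it).
- env.pinpoint(camera, target): "location" ([column, row] in pixels: a listed point, or the origin of a listed thing).
The state is a dict: "time_s": time; "qpos": joint angles; "qvel": joint speeds; "effort": joint torques, N m; "ee_pos": TCP position; "ee_rot": TCP orientation; "force": force on the tool from outside, world axes, zero at the start; "torque": the same for the moment, N m; "gripper_width": finger opening in mm; "gripper_force": force on a finger pad.
Only numpy, scipy, OpenCV 4.12 (cv2) and the standard library are available. Lean on these libraries where they do the work, as an engineer would, in place of code of your own. Each camera call takes 0.05 s, during which the arm holds its last target. There are 200 camera calls.

TASK

Take the cordless code reader out of its charging stand: lift it level, straight up, until it hangs about 6 cm clear. Then carry it to the row of three bottles that stands foremost on the desk and hold it steady and level in the air, its nose pointing squarely at the barcode on the tallest of them from about 7 cm away. Do not bump or shift any of these bottles; the program finishes while the gripper is still holding the reader like this, with nothing put down.

Things in the scene. Friction and masses are not known exactly. Their poses are not given: they have to be found in the camera images.
- reader_center (a point): centre of the loose cordless code reader: a grey bar 30 mm wide and 30 mm high with a black head (42 wide, 34 high, 30 long) at its front; 133 mm long, about 0.14 kg, balanced near here. This point is 15 mm above its underside, 77 mm above the desk at the start; x points to the nose, y across, z up. Grasp across the 30 mm bar from above, within 25 mm either side of this point
- reader_nose (a point): middle of the window in the reader's nose, on the black head's front face, 69 mm ahead of reader_center along x and at the same height; x points out of the nose, the way the reader looks, z up
- stand: fixed white charging stand, base plate 150 x 76 x 8 mm; two U-shaped forks, 103 mm apart along x and 74 mm high, carry the reader's head and rear end in saddles 62 mm high, between cheeks 12 mm tall with 2 mm play; 89 mm free between the forks. Origin on the desk below reader_center; x along the reader to its nose, z up
- barcode (a point): middle of the black barcode (about 38 mm wide, 12 mm high) printed on the tallest bottle's label, on the bottle's surface, 30 mm from its axis and 44 mm above the desk; x points from it straight to the bottle's axis (the way a reader that faces it looks), z up. The barcode faces the robot's side of the desk, turned up to 20 degrees from -x either way
- tall_bottle: loose tallest of the three bottles of the front row, round, 60 mm across and 135 mm tall with its screw cap, clear, with a white printed label; origin at the middle of its underside, it stands at any of the three places in the row
- amber_bottle: loose brown bottle, 52 mm across and 112 mm tall; origin at the middle of its underside; to be left alone
- clear_bottle: loose smallest bottle, 46 mm across and 94 mm tall; origin at the middle of its underside; to be left alone
Not all that is in view belongs to the job. What is shaped like the part that bears reader_center but green is not meant. Leave any blue look-alike of the tall_bottle alone.

How it is judged:
By the outcome, as a careful person would: the job done as asked, in the order asked, and still so for the second after the job is handed in, while the arm keeps its last pose, push and grip.
It also fails if it takes over 38 s, if anything falls off the work surface, if the arm or the gripper's body presses on something with over 40 N, if the wrist force passes 120 N, or if a joint passes its speed limit or range.

## Working session

There is one attempt and no reset: what is moved stays moved. The work goes in short steps, Python scripts to look and compute and a tool call to move; the robot and the scene stay as the last step left them, time stands still between calls to the robot, and variables do not carry over. Pictures are saved under pics/ and viewed, at most 10 in all, crops included, and the job is handed in when it is done.

Besides the shell and the picture viewer there is one more tool, called after "Call:" as name(argument=value, ...), one argument or row to a line, values as JSON. arm_command: Moves the arm, as the interface text tells. Its arguments: {"type":"object","properties":{"motion":{"type":"array"},"jaw":{"type":"number"},"newtons":{"type":"number"}},"required":["motion"]}

```bash
mkdir -p pics
cat > h.py <<'E'
import numpy as np, cv2
from scipy.spatial.transform import Rotation as R
from workcell import env
def cam(n,st=None):
    m=env.camera_model(n)
    if 'hand_eye' in m:
        st=st or env.state(); T=np.eye(4); T[:3,:3]=R.from_euler('xyz',st['ee_rot'],degrees=True).as_matrix(); T[:3,3]=st['ee_pos']
        T=T@np.array(m['hand_eye']); return m,T[:3,:3],T[:3,3]
    return m,np.array(m['rotation']),np.array(m['eye'])
def ray(c,px):
    m,Rm,e=c; return Rm@np.array([(px[0]-m['cx'])/m['fx'],(px[1]-m['cy'])/m['fy'],1]),e
def onz(c,px,z):
    d,e=ray(c,px); return e+d*(z-e[2])/d[2]
def bydepth(c,px,D):
    d,e=ray(c,px); return e+d*D
def proj(c,P):
    m,Rm,e=c; q=Rm.T@(np.array(P)-e); return [m['fx']*q[0]/q[2]+m['cx'],m['fy']*q[1]/q[2]+m['cy']]
E
python3 - <<'E'
from h import *
print(env.state())
for n in ['side','top']:
    im,d=env.grab_frame(n); cv2.imwrite(f'pics/{n}0.png',im); np.save(f'{n}0.npy',d)
    c=cam(n); print(n,c[0]['fx'],c[2].round(),c[1].round(2).tolist())
    for t,z in [('reader_center',77),('reader_nose',77),('barcode',44),('tall_bottle',0),('amber_bottle',0),('clear_bottle',0),('stand',0)]:
        print(t,[(np.round(o['location']).tolist(),round(o['score'],2),onz(c,o['location'],z).round().tolist()) for o in env.pinpoint(n,t)[:4]])
E
```

```text
{'time_s': 0.0, 'qpos': array([-6.44599539e+01,  1.83524583e+01,  8.97069014e+01,  1.59235433e-03,
        7.20434508e+01, -1.14590480e+00]), 'qvel': array([ 0.017522  , -0.00355944, -0.08847006,  0.02641563, -0.10217016,
       -0.00107849]), 'effort': array([-2.39941408e-03, -4.12472534e+01, -2.31977105e+01,  7.23876245e-02,
        4.56385652e-02, -1.32875443e-04]), 'ee_pos': array([ 258.03298006, -513.31266512,  227.10871094]), 'ee_rot': array([-1.79897240e+02, -3.56965783e-03,  2.66854554e+01]), 'force': array([ 0.81889242, -0.68483264,  0.39166561]), 'torque': array([-0.01185871, -0.01286358, -0.02351529]), 'gripper_force': 0.0, 'gripper_width': 90.93064959769939}
side 394.0739256338294 [160. 798. 533.] [-116.33, 0.46, -154.47]Traceback (most recent call last):
  File "<stdin>", line 7, in <module>
  File "h.py", line 13, in onz
    d,e=ray(c,px); return e+d*(z-e[2])/d[2]
                                       ~^^^
IndexError: invalid index to scalar variable.
```

View pics/side0.png

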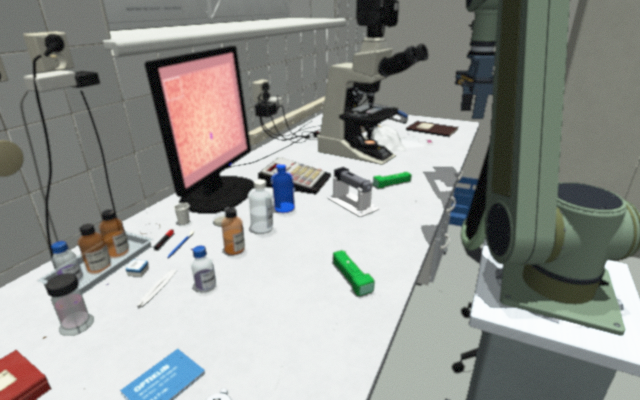

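The side view shows the stand and grey reader at about (350,188). The row of bottles is small (203,270), amber (233,232) and tall white (261,208), with the blue look-alike at (284,188). The camera rotation comes as Euler angles, so I'll fix the helper.

```bash
sed -i "s/return m,np.array(m\['rotation'\]),np.array(m\['eye'\])/return m,R.from_euler('xyz',m['rotation'],degrees=True).as_matrix(),np.array(m['eye'])/" h.py
python3 - <<'E'
from h import *
for n in ['side','top']:
    im,d=env.grab_frame(n); cv2.imwrite(f'pics/{n}1.png',im); cv2.imwrite(f'pics/{n}1x.png',im); np.save(f'{n}0.npy',d)
    c=cam(n); print(n,c[0]['fx'],c[2].round(),c[1].round(2).tolist())
    for t,z in [('reader_center',77),('reader_nose',77),('barcode',44),('tall_bottle',0),('amber_bottle',0),('clear_bottle',0),('stand',0)]:
        print(t,[(np.round(o['location']).tolist(),round(o['score'],2),onz(c,o['location'],z).round().tolist()) for o in env.pinpoint(n,t)[:4]])
E
```

```text
side 394.0739256338294 [160. 798. 533.] [[-0.9, -0.18, 0.39], [-0.43, 0.4, -0.81], [-0.01, -0.9, -0.44]]
reader_center [([353.0, 179.0], 0.94, [521.0, -174.0, 77.0]), ([350.0, 273.0], 0.69, [369.0, 236.0, 77.0]), ([391.0, 180.0], 0.6, [420.0, -210.0, 77.0])]
reader_nose [([341.0, 173.0], 0.78, [569.0, -201.0, 77.0]), ([367.0, 291.0], 0.66, [323.0, 270.0, 77.0]), ([376.0, 183.0], 0.64, [450.0, -175.0, 77.0])]
barcode [([275.0, 217.0], 0.71, [641.0, 59.0, 44.0]), ([272.0, 196.0], 0.65, [713.0, -43.0, 44.0])]
tall_bottle [([262.0, 227.0], 0.63, [687.0, 52.0, 0.0]), ([283.0, 206.0], 0.61, [697.0, -73.0, 0.0])]
amber_bottle [([236.0, 250.0], 0.87, [685.0, 171.0, 0.0])]
clear_bottle [([206.0, 284.0], 0.76, [665.0, 303.0, 0.0])]
stand [([354.0, 207.0], 0.6, [507.0, -153.0, 0.0])]
top 494.0899348886623 [ 370.  -23. 1440.] [[-0.0, -0.99, 0.12], [-1.0, 0.0, 0.0], [-0.0, -0.12, -0.99]]
reader_center [([266.0, 242.0], 0.84, [394.0, 126.0, 77.0]), ([438.0, 225.0], 0.74, [440.0, -346.0, 77.0]), ([374.0, 195.0], 0.67, [523.0, -173.0, 77.0])]
reader_nose [([388.0, 176.0], 0.92, [578.0, -211.0, 77.0]), ([242.0, 259.0], 0.88, [348.0, 191.0, 77.0]), ([418.0, 208.0], 0.66, [487.0, -293.0, 77.0])]
barcode [([331.0, 134.0], 0.98, [706.0, -56.0, 44.0]), ([298.0, 152.0], 0.78, [653.0, 40.0, 44.0])]
tall_bottle [([293.0, 147.0], 0.63, [677.0, 57.0, 0.0]), ([332.0, 146.0], 0.57, [679.0, -58.0, 0.0])]
amber_bottle [([252.0, 144.0], 0.74, [686.0, 178.0, 0.0])]
clear_bottle [([211.0, 154.0], 0.49, [655.0, 301.0, 0.0])]
stand [([374.0, 200.0], 0.93, [519.0, -181.0, 0.0])]
```

View pics/top1.png

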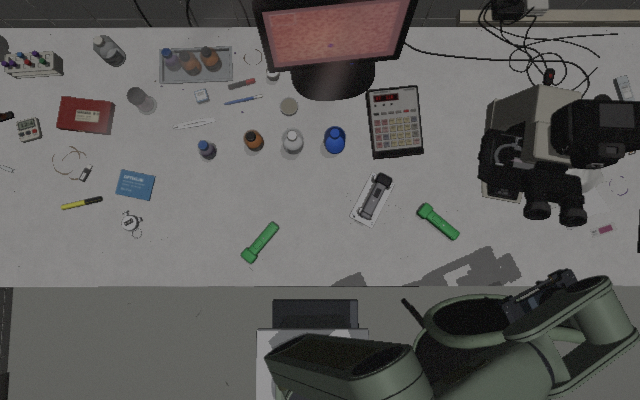

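The top view shows the stand with the grey reader at (374,197), nose at (387,176). The tall white-capped bottle is at (292,140), and the blue one to ignore is at (335,140). World estimates agree between the cameras: reader ≈ (522,-174), yaw ≈ -30°, tall bottle ≈ (682,55). I'll move above the reader and look with the wrist camera.

Call:
arm_command(
  motion=[
    {"offset":[0.048,-0.023,-0.009],"spin":0},
    {"offset":[0.048,-0.023,-0.009],"spin":0},
    {"offset":[0.048,-0.023,-0.009],"spin":0},
    {"offset":[0.048,-0.023,-0.009],"spin":0},
    {"offset":[0.048,-0.023,-0.009],"spin":0},
  ],
)

```text
time_s: 1.52
ee_pos: [421.9, -301.8, 273.4]
ee_rot: [180.0, -0.0, 26.7]
force: [0.8, -0.6, -0.4]
gripper_width: 91.3
gripper_force: 0.0
```

Call:
arm_command(
  motion=[
    {"offset":[0.048,-0.023,-0.009],"spin":0},
    {"offset":[0.048,-0.023,-0.009],"spin":0},
    {"offset":[0.048,-0.023,-0.009],"spin":0},
    {"offset":[0,0,0],"spin":0.165},
    {"offset":[0,0,0],"spin":0.165},
  ],
)

```text
time_s: 2.15
ee_pos: [519.2, -176.0, 300.0]
ee_rot: [180.0, -0.0, 7.6]
force: [0.6, -0.3, 0.3]
gripper_width: 91.4
gripper_force: 0.0
```

Call:
arm_command(
  motion=[
    {"offset":[0,0,0],"spin":0.165},
    {"offset":[0,0,0],"spin":0.165},
    {"offset":[0,0,0],"spin":0.165},
    {"offset":[0,0,0],"spin":0.165},
    {"offset":[0,0,0],"spin":0},
  ],
)

```text
time_s: 2.78
ee_pos: [518.7, -176.9, 300.0]
ee_rot: [180.0, -0.0, -29.9]
force: [-0.1, -1.0, -0.3]
gripper_width: 91.1
gripper_force: 0.0
```

Run:
```python
from h import *
env.grab_frame('wrist')
st=env.state(); print(st['ee_pos'],st['ee_rot'],st['time_s'],st['qpos'])
im,d=env.grab_frame('wrist'); cv2.imwrite('pics/w1.png',im); np.save('w1.npy',d)
c=cam('wrist',st); print(c[2],c[1].round(2).tolist(), np.array(c[0]['hand_eye']).round(2).tolist())
for t,z in [('reader_center',77),('reader_nose',77),('barcode',44),('tall_bottle',0),('stand',0)]:
    print(t,[(np.round(o['location']).tolist(),round(o['score'],2),onz(c,o['location'],z).round(1).tolist()) for o in env.pinpoint('wrist',t)[:3]])
```

```text
[ 518.6807324  -176.8603327   299.99099135] [-1.79999958e+02 -5.79547687e-03 -2.98739523e+01] 2.825 [-2.00303020e+01  1.37522284e+01  8.57199820e+01 -9.62585147e-04
  8.05220722e+01  9.98438088e+01]
[ 587.67405535 -215.67548803  456.95575005] [[-0.5, -0.83, -0.24], [-0.87, 0.48, 0.14], [-0.0, 0.28, -0.96]] [[-0.0, -0.96, -0.28, 79.18], [1.0, -0.0, -0.0, -0.71], [0.0, -0.28, 0.96, -156.96], [0.0, 0.0, 0.0, 1.0]]
reader_center [([444.0, 150.0], 0.93, [470.2, -340.7, 77.0]), ([319.0, 127.0], 0.73, [581.9, -208.1, 77.0]), ([318.0, 177.0], 0.72, [523.8, -172.2, 77.0])]
reader_nose [([399.0, 144.0], 0.95, [508.7, -291.1, 77.0]), ([321.0, 131.0], 0.56, [576.1, -207.5, 77.0])]
barcode [([181.0, 98.0], 0.74, [712.3, -58.9, 44.0]), ([149.0, 170.0], 0.68, [655.4, 45.7, 44.0]), ([320.0, 130.0], 0.53, [577.2, -206.2, 44.0])]
tall_bottle [([148.0, 157.0], 0.8, [680.2, 62.3, 0.0])]
stand [([318.0, 171.0], 0.73, [519.9, -169.0, 0.0])]
```

View pics/w1.png

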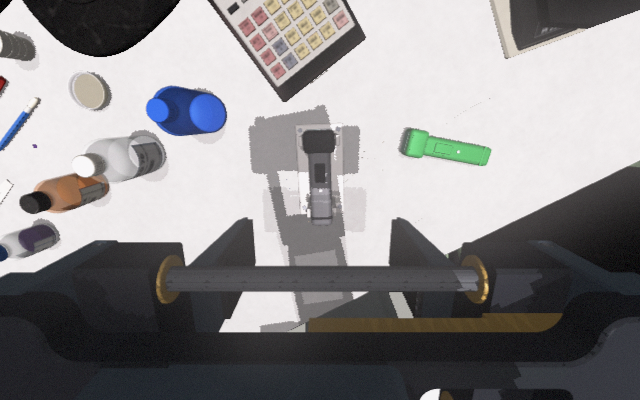

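The wrist view shows the reader in its stand (head at (319,140), bar down to (320,222)), nearly upright in the image and so nearly aligned with the tool. The tall bottle's label with barcode is at (150,158). Next I'll fit the reader axis and the bottle axis from depth.

Run:
```python
from h import *
from scipy.optimize import least_squares
c=cam('wrist'); m=c[0]; d=np.load('w1.npy')
v,u=np.mgrid[:400,:640]
P=c[2]+np.stack([(u-m['cx'])/m['fx']*d,(v-m['cy'])/m['fy']*d,d],-1)@c[1].T
np.save('w1P.npy',P)
tbl=(d>0)&(abs(P[...,2])<12); print('desk z',np.median(P[tbl][:,2]))
s=(d>0)&(np.hypot(P[...,0]-523,P[...,1]+173)<95)&(P[...,2]>80)&(P[...,2]<105)
Q=P[s]; print(len(Q),np.median(Q[:,2]))
(ctr,sz,a)=cv2.minAreaRect(Q[:,:2].astype(np.float32)); print('rect',ctr,sz,a)
t=np.radians(-31)
for it in range(5):
    e=np.array([np.cos(t),np.sin(t)]); n=np.array([-e[1],e[0]]); al=Q[:,:2]@e; ac=Q[:,:2]@n
    b=[(al[(al>=x)&(al<x+4)].mean(),(np.percentile(ac[(al>=x)&(al<x+4)],2)+np.percentile(ac[(al>=x)&(al<x+4)],98))/2) for x in np.arange(al.min(),al.max()-4,4)]
    b=np.array(b); k=np.polyfit(b[:,0],b[:,1],1); t+=np.arctan(k[0])
mid=(np.percentile(al,.5)+np.percentile(al,99.5))/2
print('yaw',np.degrees(t),'len',np.ptp(al),'ctr(bar mid)',e*mid+n*np.median(b[:,1]), 'w', np.ptp(ac))
# bottle
s=(d>0)&(np.hypot(P[...,0]-682,P[...,1]-58)<45)&(P[...,2]>8)&(P[...,2]<85)
Q=P[s]; f=least_squares(lambda p:np.hypot(Q[:,0]-p[0],Q[:,1]-p[1])-30,[682,58],loss='soft_l1',f_scale=2); print(len(Q),'bottle',f.x,np.median(abs(f.fun)))
im=cv2.imread('pics/w1.png'); cr=im[115:205,60:240]; cv2.imwrite('pics/w1c.png',cv2.resize(cr,None,fx=4,fy=4,interpolation=cv2.INTER_CUBIC))
```

```text
desk z 0.15038928790627892
2301 92.50849432197202
rect (522.635498046875, -173.11090087890625) (41.817298889160156, 133.21624755859375) 60.644065856933594
yaw -27.915052787388312 len 133.23682320856966 ctr(bar mid) [ 523.19895881 -175.04298762] w 42.047723334126076
1214 bottle [684.62606515  55.67394819] 0.46366502153511036
```

View pics/w1c.png

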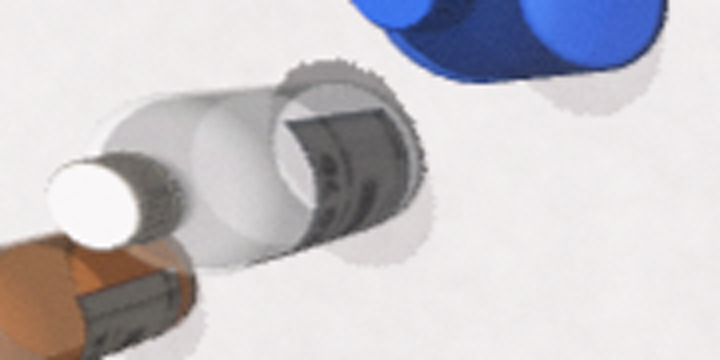

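The depth fit gives a 41.8 × 133.2 mm rectangle, matching the reader: centre (520.5,-172), yaw -29.4°. The bottle axis is at (684.6,55.7). The crop shows the bottle's dark label facing lower right, towards the robot. Descending to grasp.

Call:
arm_command(
  motion=[
    {"offset":[-0.001,-0.005,0.05],"spin":-0.009},
    {"offset":[0,0,0.05],"spin":0},
    {"offset":[0,0,0.05],"spin":0},
    {"offset":[0,0,0.045],"spin":0},
    {"offset":[0,0,0.033],"spin":0},
  ],
)

```text
time_s: 3.75
ee_pos: [519.7, -171.8, 70.0]
ee_rot: [180.0, 0.1, -29.5]
force: [-0.0, -0.2, 0.1]
gripper_width: 91.0
gripper_force: 0.0
```

Call:
arm_command(
  motion=[
    {"offset":[0,0,0],"spin":0},
  ],
)

```text
time_s: 3.88
ee_pos: [518.6, -171.5, 69.8]
ee_rot: [179.9, 0.3, -29.5]
force: [-0.1, 0.0, 0.7]
gripper_width: 91.5
gripper_force: 0.0
```

Run:
```python
from h import *
im,d=env.grab_frame('wrist'); cv2.imwrite('pics/w2.png',im)
```

```text
(no output)
```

View pics/w2.png

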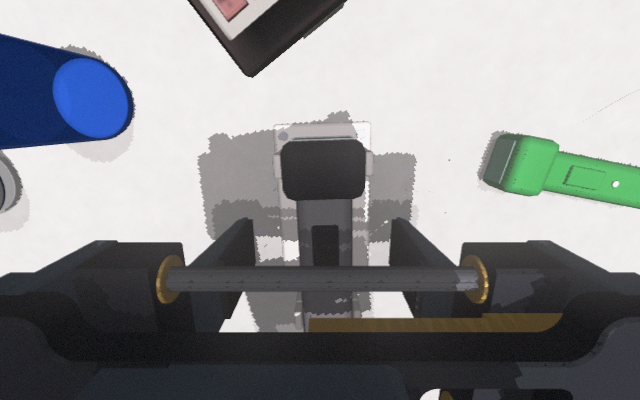

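The picture shows the reader bar (columns 298–352) centred between the fingers (columns 255 and 391). Closing gently.

Call:
arm_command(
  motion=[
    {"offset":[0,0,-0.002],"spin":0},
    {"offset":[0,0,0],"spin":0},
    {"offset":[0,0,0],"spin":0},
    {"offset":[0,0,0],"spin":0},
    {"offset":[0,0,0],"spin":0},
  ],
  jaw=0.0,
  newtons=25,
)

```text
time_s: 4.55
ee_pos: [520.4, -172.1, 74.1]
ee_rot: [180.0, -0.0, -29.5]
force: [0.8, -1.1, -0.7]
gripper_width: 44.1
gripper_force: 0.0
```

Call:
arm_command(
  motion=[
    {"offset":[0,0,0],"spin":0},
    {"offset":[0,0,0],"spin":0},
    {"offset":[0,0,0],"spin":0},
    {"offset":[0,0,0],"spin":0},
    {"offset":[0,0,0],"spin":0},
  ],
)

```text
time_s: 5.18
ee_pos: [519.9, -172.7, 73.9]
ee_rot: [179.9, 0.0, -29.5]
force: [-1.6, -4.9, 0.5]
gripper_width: 30.3
gripper_force: 24.7
```

Call:
arm_command(
  motion=[
    {"offset":[0,0.001,0],"spin":0},
    {"offset":[0,0,-0.004],"spin":0},
    {"offset":[0,0,-0.008],"spin":0},
    {"offset":[0,0,-0.012],"spin":0},
    {"offset":[0,0,-0.014],"spin":0},
  ],
)

```text
time_s: 5.8
ee_pos: [520.4, -172.6, 113.2]
ee_rot: [-179.9, -0.0, -29.5]
force: [0.9, 0.2, -0.6]
gripper_width: 29.8
gripper_force: 25.0
```

Call:
arm_command(
  motion=[
    {"offset":[0,0,-0.013],"spin":0},
    {"offset":[0,0,-0.008],"spin":0},
    {"offset":[0,0,-0.004],"spin":0},
    {"offset":[0,0,0],"spin":0},
    {"offset":[0,0,0],"spin":0},
  ],
)

```text
time_s: 6.42
ee_pos: [519.5, -172.8, 136.5]
ee_rot: [180.0, 0.1, -29.5]
force: [0.2, 0.7, -1.6]
gripper_width: 30.2
gripper_force: 25.0
```

Run:
```python
from h import *
st=env.state(); im,d=env.grab_frame('wrist'); cv2.imwrite('pics/w3.png',im)
im2,d2=env.grab_frame('side'); cv2.imwrite('pics/s3.png',im2); 
cv2.imwrite('pics/m3.png',np.hstack([cv2.resize(im,(400,250)),cv2.resize(im2[100:260,240:496],(400,250))]))
c=cam('wrist',st); m=c[0]; v,u=np.mgrid[:400,:640]
P=c[2]+np.stack([(u-m['cx'])/m['fx']*d,(v-m['cy'])/m['fy']*d,d],-1)@c[1].T
s=(d>0)&(v>130)&(v<210)&(u>285)&(u<365)&(P[...,2]>120); Q=P[s]
z0=np.median(Q[:,2]);print(st['ee_pos'],st['ee_rot'],z0,len(Q))
r=R.from_euler('z',st['ee_rot'][2],degrees=True).as_matrix()
L=(Q-st['ee_pos'])@r
for a in range(0,75,6):
    k=(L[:,0]>a)&(L[:,0]<a+6)
    if k.sum()>5: print(a,k.sum(),np.median(Q[k,2]).round(1),np.percentile(L[k,1],[1,99]).round(1))
print(L[:,0].max())
```

```text
[ 519.53703185 -172.83520611  136.48885274] [ 1.79986407e+02  5.56159105e-02 -2.95208402e+01] 158.02233583388545 5048
30 237 154.3 [-13.5  15.4]
36 560 155.6 [-16.5  18.4]
42 829 158.4 [-19.   18.9]
48 899 158.6 [-19.2  18.7]
54 924 158.6 [-19.6  18.3]
60 961 158.1 [-18.9  18.3]
66 638 153.0 [-16.6  18.2]
68.96179063057018
```

View pics/m3.png

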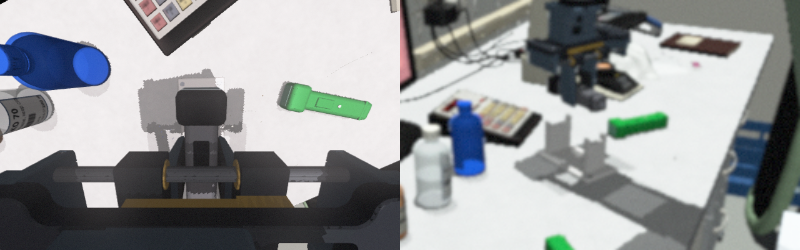

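The reader is held level and free of the stand: the head top at z≈158.5 is consistent with the centre at 141.5, it is 0.5 mm off sideways, and the nose is 69 mm ahead of the TCP. Next I'll go to a pose where the wrist camera sees the barcode close to frontal.

Call:
arm_command(
  motion=[
    {"offset":[-0.015,-0.012,0],"spin":0},
    {"offset":[-0.03,-0.023,0],"spin":0},
    {"offset":[-0.038,-0.029,0],"spin":0},
    {"offset":[-0.038,-0.029,0],"spin":0},
    {"offset":[-0.023,-0.017,0],"spin":0},
  ],
)

```text
time_s: 7.15
ee_pos: [446.5, -3.8, 136.8]
ee_rot: [180.0, 0.1, -29.4]
force: [0.6, 0.8, -1.5]
gripper_width: 29.8
gripper_force: 25.0
```

Call:
arm_command(
  motion=[
    {"offset":[-0.008,-0.006,0],"spin":0},
    {"offset":[0,0,0],"spin":0.09},
    {"offset":[0,0,0],"spin":0.09},
    {"offset":[0,0,0],"spin":0.09},
    {"offset":[0,0,0],"spin":0},
  ],
)

```text
time_s: 7.78
ee_pos: [444.8, 2.7, 136.9]
ee_rot: [180.0, -0.0, -45.0]
force: [-0.8, -0.5, -1.1]
gripper_width: 29.5
gripper_force: 25.0
```

Call:
arm_command(
  motion=[
    {"offset":[0,0,0],"spin":0},
    {"offset":[0,0,0],"spin":0},
  ],
)

```text
time_s: 8.02
ee_pos: [444.8, 2.8, 136.9]
ee_rot: [180.0, -0.0, -45.0]
force: [0.2, -0.4, -0.8]
gripper_width: 30.1
gripper_force: 25.0
```

```bash
cat > bc.py <<'E'
from h import *
from scipy.optimize import least_squares
import sys
tag=sys.argv[1]
st=env.state(); im,d=env.grab_frame('wrist')
print(st['ee_pos'],st['ee_rot'],st['time_s'])
c=cam('wrist',st); m=c[0]; v,u=np.mgrid[:400,:640]
P=c[2]+np.stack([(u-m['cx'])/m['fx']*d,(v-m['cy'])/m['fy']*d,d],-1)@c[1].T
s=(d>0)&(np.hypot(P[...,0]-684,P[...,1]-56)<45)&(P[...,2]>12)&(P[...,2]<85)
Q=P[s]; f=least_squares(lambda p:np.hypot(Q[:,0]-p[0],Q[:,1]-p[1])-30,[684,56],loss='soft_l1',f_scale=1); A=f.x
print(len(Q),'axis',A,np.median(abs(f.fun)))
for o in env.pinpoint('wrist','barcode')[:3]:
    q=onz(c,o['location'],44); print(np.round(o['location']),o['score'],q.round(1),'angle',np.degrees(np.arctan2(A[1]-q[1],A[0]-q[0])))
th=np.arange(-60,80,.5); z=np.arange(90,5,-.5)
T,Z=np.meshgrid(np.radians(th),z)
W=np.stack([A[0]-30*np.cos(T),A[1]-30*np.sin(T),Z],-1)
q=(W-c[2])@c[1]; mx=(m['fx']*q[...,0]/q[...,2]+m['cx']).astype(np.float32); my=(m['fy']*q[...,1]/q[...,2]+m['cy']).astype(np.float32)
t=cv2.remap(im,mx,my,cv2.INTER_CUBIC); t=cv2.resize(t,None,fx=2,fy=2)
for a in range(-60,80,20): cv2.line(t,((a+60)*4,0),((a+60)*4,8),(0,0,255),1)
cv2.putText(t,'ticks every 20 from -60; z 90..5 at 4px/mm',(5,25),0,.4,(0,0,255))
w=cv2.resize(im,(560,350)); cv2.imwrite(f'pics/{tag}.png',np.vstack([t[:248],np.zeros((2,560,3),np.uint8),t[248:],])) ; cv2.imwrite(f'pics/{tag}.png',np.vstack([t[:240],w])[:590] if False else t)
cv2.imwrite(f'pics/{tag}_full.png',im)
E
python3 bc.py b1
```

```text
[444.78221498   2.80233349 136.92155199] [ 1.79998199e+02 -7.13222504e-03 -4.49602000e+01] 8.025
5034 axis [683.7957246   55.57217557] 0.41534889897962124
[106.  70.] 0.89 [655.8  46.1  44. ] angle 18.741147926791395
```

View pics/b1.png

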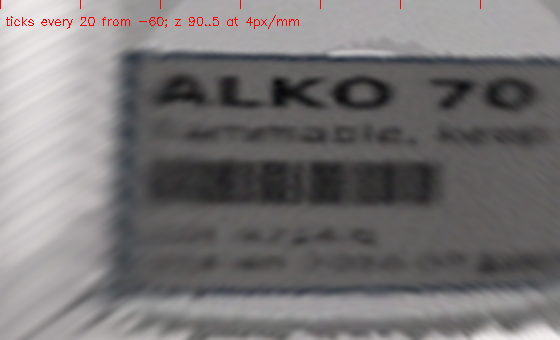

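In the unwrapped label, the barcode spans columns 147–438 (72.8° ≈ 38 mm) and rows 160–204 (z ≈ 44.5). Both agree with the given sizes, so the barcode heading is about 13.5°. The target TCP is (520,16,39) at yaw 13.5°. I'll spin, go forward, then descend.

Call:
arm_command(
  motion=[
    {"offset":[0,0,0],"spin":-0.1},
    {"offset":[0,0,0],"spin":-0.15},
    {"offset":[0,0,0],"spin":-0.15},
    {"offset":[0,0,0],"spin":-0.15},
    {"offset":[0,0,0],"spin":-0.15},
  ],
)

```text
time_s: 8.75
ee_pos: [444.8, 2.9, 137.0]
ee_rot: [180.0, -0.0, -4.6]
force: [-0.5, -0.3, -1.6]
gripper_width: 30.1
gripper_force: 25.0
```

Call:
arm_command(
  motion=[
    {"offset":[0,0,0],"spin":-0.15},
    {"offset":[0,0,0],"spin":-0.12},
    {"offset":[0,0,0],"spin":-0.051},
    {"offset":[0,0,0],"spin":0},
    {"offset":[0.01,0.0045,0],"spin":0},
  ],
)

```text
time_s: 9.38
ee_pos: [455.4, 0.9, 137.0]
ee_rot: [180.0, 0.0, 13.5]
force: [0.3, 0.5, -0.9]
gripper_width: 29.5
gripper_force: 25.0
```

Call:
arm_command(
  motion=[
    {"offset":[0.02,0,0],"spin":0},
    {"offset":[0.02,0,0],"spin":0},
    {"offset":[0.016,0,0],"spin":0},
    {"offset":[0.01,0,0],"spin":0},
    {"offset":[0,0,0],"spin":0},
  ],
)

```text
time_s: 10.0
ee_pos: [520.1, 16.4, 136.7]
ee_rot: [180.0, 0.0, 13.5]
force: [0.4, -0.9, -1.4]
gripper_width: 30.1
gripper_force: 25.0
```

Call:
arm_command(
  motion=[
    {"offset":[0,0,0.01],"spin":0},
    {"offset":[0,0,0.02],"spin":0},
    {"offset":[0,0,0.025],"spin":0},
    {"offset":[0,0,0.02],"spin":0},
    {"offset":[0,0,0.015],"spin":0},
  ],
)

```text
time_s: 10.62
ee_pos: [518.5, 16.2, 45.7]
ee_rot: [-180.0, 0.1, 13.5]
force: [-0.7, -0.4, -0.7]
gripper_width: 29.9
gripper_force: 25.0
```

Call:
arm_command(
  motion=[
    {"offset":[0,0,0.008],"spin":0},
    {"offset":[0,0,0],"spin":0},
    {"offset":[0,0,0],"spin":0},
    {"offset":[0,0,0],"spin":0},
  ],
)

```text
time_s: 11.12
ee_pos: [520.2, 16.3, 39.6]
ee_rot: [180.0, -0.1, 13.5]
force: [-0.6, -0.3, -1.2]
gripper_width: 29.6
gripper_force: 25.0
```

Run:
```python
from h import *
from scipy.optimize import least_squares
st=env.state(); im,d=env.grab_frame('wrist'); c=cam('wrist',st); m=c[0]; v,u=np.mgrid[:400,:640]
print(st['ee_pos'],st['ee_rot'],st['force'],st['time_s'])
P=c[2]+np.stack([(u-m['cx'])/m['fx']*d,(v-m['cy'])/m['fy']*d,d],-1)@c[1].T
s=(d>0)&(np.hypot(P[...,0]-684,P[...,1]-56)<45)&(P[...,2]>12)&(P[...,2]<85)
Q=P[s]
if len(Q)>100: print('axis',len(Q),least_squares(lambda p:np.hypot(Q[:,0]-p[0],Q[:,1]-p[1])-30,[684,56],loss='soft_l1').x)
r=R.from_euler('z',st['ee_rot'][2],degrees=True).as_matrix(); L=(P-st['ee_pos'])@r
for a in range(30,72,6):
    k=(d>0)&(L[...,0]>a)&(L[...,0]<a+6)&(abs(L[...,1])<25)&(L[...,2]>8)&(L[...,2]<30)
    if k.sum()>5: print(a,np.median(P[k][:,2]).round(1),np.percentile(L[k][:,1],[1,99]).round(1))
im2,_=env.grab_frame('side'); im3,_=env.grab_frame('top')
cv2.imwrite('pics/f1.png',np.hstack([cv2.resize(im,(400,250)),cv2.resize(im2[140:300,180:436],(400,250))]))
for n in ['side','top']:
    c=cam(n)
    for o in env.pinpoint(n,'tall_bottle')[:2]: print(n,onz(c,o['location'],0).round(),o['score'])
    for o in env.pinpoint(n,'barcode')[:2]: print(n,onz(c,o['location'],44).round(),o['score'])
# side-camera unwrap of the label
c=cam('side'); m=c[0]; th=np.arange(-60,80,.5); z=np.arange(90,5,-.5)
T,Z=np.meshgrid(np.radians(th),z); W=np.stack([684-30*np.cos(T),55.6-30*np.sin(T),Z],-1); q=(W-c[2])@c[1]
t=cv2.remap(im2,(m['fx']*q[...,0]/q[...,2]+m['cx']).astype(np.float32),(m['fy']*q[...,1]/q[...,2]+m['cy']).astype(np.float32),cv2.INTER_CUBIC)
a=cv2.imread('pics/f1.png'); b=np.zeros((342,800,3),np.uint8); b[:340,:560]=cv2.resize(t,None,fx=2,fy=2); cv2.imwrite('pics/f1.png',np.vstack([a,b]))
```

```text
[520.16149802  16.27276295  39.5707665 ] [ 1.79975825e+02 -7.86371076e-02  1.35129704e+01] [-0.5652741  -0.33730319 -1.1680047 ] 11.125
axis 630 [683.95247363  56.72840385]
30 57.6 [-14.3  14.7]
36 58.5 [-17.   17.7]
42 61.6 [-19.6  20.3]
48 61.7 [-19.9  20.9]
54 61.7 [-20.2  20.6]
60 61.2 [-19.5  20.5]
66 57.3 [-17.6  18.3]
side [699. -81.   0.] 0.93
side [681.  55.   0.] 0.86
side [654.  61.  44.] 0.94
side [720. -52.  44.] 0.87
top [686.  60.   0.] 0.8
top [683. -58.   0.] 0.75
top [648.  46.  44.] 0.9
top [704. -55.  44.] 0.61
```

View pics/f1.png

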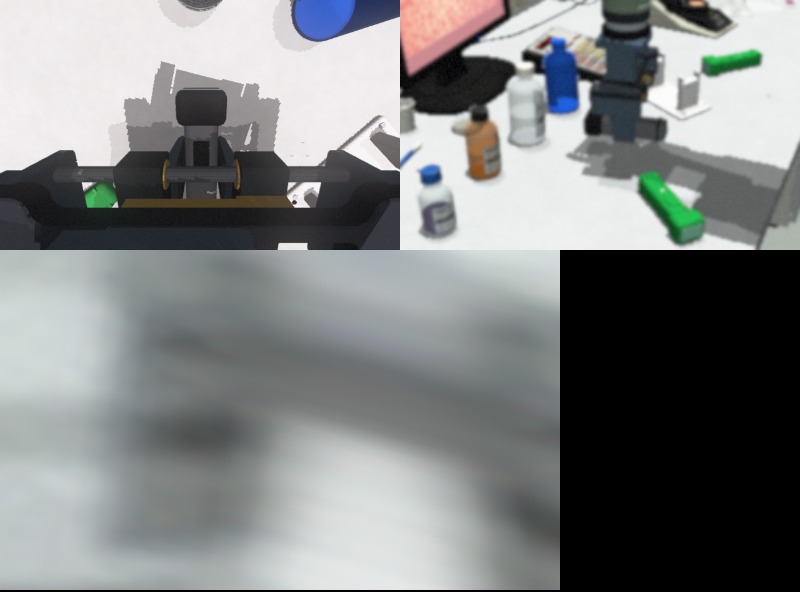

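The views show the reader held level in front of the undisturbed tall bottle, with its head top at z 61.7 (centre ≈ 44.7). The nose gap is about 69 mm at heading 13.5°. The label edge in the side camera agrees with the wrist camera's. Handing in.

```bash
python3 -c "
from workcell import env
s=env.state();print(s['ee_pos'],s['gripper_force']);print(env.job_done())"
```

```text
[519.75091021  16.28777248  39.05177291] 24.97959315776825
the job is handed in; nothing more can be done
None
```

I lifted the reader level out of its stand by about 6 cm and handed the job in with the gripper still holding it steady and level, its nose about 69 mm from the tall bottle's barcode and aimed at it (heading about 13.5°, from my camera measurement). No bottle was touched, and the robot clock stood at about 11 s of the 38 s allowed.

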